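Feel along the repaired joint of a concrete tile

TASK

Check the blue repair strip on the concrete tile by feel: run the fingertips gently along it from the orange mark to the far end, over each of the four white marks in turn and staying in touch with the strip from mark to mark, without pressing the sprung platform down to its stop. Do not touch the yellow strip or lift the tile, leave everything else where it stands, and finish with the hand clear above.

Things in the scene. Friction and masses are not known exactly. Their poses are not given: they have to be found in the camera images.
- cradle: blue steel base of the sprung inspection cradle, fixed to the bench, 200 x 310 x 12 mm (x, y, z); origin: centre of its underside, z up. Above it an aluminium platform (176 x 286 mm, rim 16 mm high) is carried on springs and holds the tile.
- platform (a joint): how far the sprung platform has sunk, in m: 0 at the top of its travel (at rest), growing downward, stop at 0.013. It moves straight down without tilting. It starts to sink at about 2 to 6 N of downward push and takes about 1.2 N more per mm (about 17 N at 0.011).
- tile: loose grey concrete tile, 162 x 272 x 18 mm (x, y, z), 1.6 kg, 1.5 mm of play in the platform; origin: centre of its underside, 38 mm above the bench at rest. On its top a raised blue strip, 13 mm wide, 3 mm high, runs in straight lines from mark to mark and 24 mm past the end marks; strip and marks are flush, smooth to slide over, their top 59 mm above the bench at rest.
- mark1: round orange mark in the blue strip, 16 mm across, flush with the strip; the first in the row, at (20, -98) mm in the tile's x, y. Origin: its centre at the tile's top face, 3 mm below its own top; z up.
- mark2: round white mark in the blue strip, 16 mm across, flush with the strip; the second in the row, at (45, -50) mm in the tile's x, y. Origin: its centre at the tile's top face, 3 mm below its own top; z up.
- mark3: round white mark in the blue strip, 16 mm across, flush with the strip; the third in the row, at (28, 0) mm in the tile's x, y. Origin: its centre at the tile's top face, 3 mm below its own top; z up.
- mark4: round white mark in the blue strip, 16 mm across, flush with the strip; the fourth in the row, at (55, 50) mm in the tile's x, y. Origin: its centre at the tile's top face, 3 mm below its own top; z up.
- mark5: round white mark in the blue strip, 16 mm across, flush with the strip; the fifth and last in the row, at (22, 98) mm in the tile's x, y. Origin: its centre at the tile's top face, 3 mm below its own top; z up.
- link1: straight piece of the blue strip between mark1 and mark2, about 40 x 13 x 3 mm, x axis along it towards mark2; origin: centre of its underside, on the tile's top face.
- link2: straight piece of the blue strip between mark2 and mark3, about 40 x 13 x 3 mm, x axis along it towards mark3; origin: centre of its underside, on the tile's top face.
- link3: straight piece of the blue strip between mark3 and mark4, about 40 x 13 x 3 mm, x axis along it towards mark4; origin: centre of its underside, on the tile's top face.
- link4: straight piece of the blue strip between mark4 and mark5, about 40 x 13 x 3 mm, x axis along it towards mark5; origin: centre of its underside, on the tile's top face.
- yellow: yellow strip on the same tile, 12 x 130 x 3 mm (tile x, y, z), not to be touched; origin: centre of its underside, at (-42, 45) mm in the tile's x, y.
- scale: grey-green bench scale, fixed, about 245 x 210 mm, steel pan top at 63 mm; origin: centre of the underside. Bystander.
- cube_tile: loose 40 mm mortar cube standing on the tile near the corner, about (-50, -102) mm in the tile's x, y; origin: centre of the underside. Bystander.
- cube_scale: loose 50 mm mortar cube on the scale's pan; origin: centre of the underside. Bystander.
- cylinder_a: loose concrete test cylinder, upright, 75 mm across, 150 mm tall; origin: centre of the underside. Bystander.
- cylinder_b: loose concrete test cylinder, upright, 75 mm across, 150 mm tall; origin: centre of the underside. Bystander.
- jar: loose closed jar, 80 mm across, 120 mm tall; origin: centre of the underside. Bystander.
- brush: loose brush lying on the bench at the robot's right; origin under its middle. Bystander.
- spatula: loose spatula lying on the bench at the robot's left; origin under its middle. Bystander.

How it is judged:
On the way, in this order (a step that is already met when the one before it is completed fails the run):
1. the fingertips touch the first mark (orange) (contact force between the fingers and mark1 above 0.3 N), for 0.04 s.
2. they run on along the blue strip towards the next mark: on the strip, off the first mark (contact force between the fingers and link1 above 0.3 N and contact force between the fingers and mark1 below 0.1 N), for 0.04 s.
3. the fingertips touch the second mark (contact force between the fingers and mark2 above 0.3 N), for 0.04 s.
4. they run on along the blue strip towards the next mark: on the strip, off the second mark (contact force between the fingers and link2 above 0.3 N and contact force between the fingers and mark2 below 0.1 N), for 0.04 s.
5. the fingertips touch the third mark (contact force between the fingers and mark3 above 0.3 N), for 0.04 s.
6. they run on along the blue strip towards the next mark: on the strip, off the third mark (contact force between the fingers and link3 above 0.3 N and contact force between the fingers and mark3 below 0.1 N), for 0.04 s.
7. the fingertips touch the fourth mark (contact force between the fingers and mark4 above 0.3 N), for 0.04 s.
8. they run on along the blue strip towards the next mark: on the strip, off the fourth mark (contact force between the fingers and link4 above 0.3 N and contact force between the fingers and mark4 below 0.1 N), for 0.04 s.
9. the fingertips touch the fifth and last mark (contact force between the fingers and mark5 above 0.3 N), for 0.04 s.
At the end, for the whole second after the job is handed in: All five marks were touched in order, sliding along the strip between them; the platform is back up (within 2 mm), the tile at rest and flat in the cradle (within 6 mm of its centre, 4 mm in height and 0.04 rad in yaw), every bystander within 20 mm of its starting place (value of joint platform below 0.002 m and linear speed of tile below 0.01 m/s and horizontal distance between tile and cradle below 0.006 m and angle between the y axis of tile and the y axis of cradle, either way round below 0.04 rad and z of tile in the frame of cradle between 0.034 and 0.042 m and distance of each of cube_tile, cube_scale, cylinder_a, cylinder_b, jar, brush, spatula from where it was at the start of the episode below 0.02 m).
It fails at once if the platform is pressed down nearly to its stop, more than 11 mm (a push of about 17 N) (value of joint platform above 0.011 m).
It fails at once if the yellow strip is touched (contact force between any of the arm, the fingers and yellow above 0.3 N).
It fails at once if the tile is lifted in the cradle by more than 7 mm (z of tile in the frame of cradle above 0.045 m).
It fails at once if a bystander is moved by more than 20 mm (distance of any of cube_tile, cube_scale, cylinder_a, cylinder_b, jar, brush, spatula from where it was at the start of the episode above 0.02 m).
It also fails if it takes over 42 s, if anything falls off the work surface, if the arm or the gripper's body presses on something with over 40 N, if the wrist force passes 120 N, or if a joint passes its speed limit or range.

ROBOT

A 7-joint arm with a two-finger parallel gripper is mounted at the origin on the work surface. World frame = base frame: x ahead of the robot, y to its left, z up, the work surface at z = 0. Lengths are in m, angles in rad, forces in N, time in s.
With the tool pointing down it reaches from about 0.4 to 0.85 m from the base axis. Payload 10.4 kg.
Tool frame: the origin (TCP) lies midway between the tips of the shut fingers; the grasp point (between the pads) lies 19 mm behind it (manip.tcp_to_grasp is the distance from the TCP to the grasp point, in m); z points along the fingers, y is the line along which they close (so a half turn about z gives the same grasp; the last joint's range is limited). The gripper opens to 85 mm and grips with 20 to 120 N. Pads are 22 mm wide; open, the fingers measure 114 mm over their backs; the gripper's body (76 mm by 85 mm) begins 54 mm behind the grasp point. The pads swing forward as they close: fully open they stand 13 mm farther back than shut.
Start: joints at [-1.339, 0.332, -0.065, 1.46, 0.022, 1.35, -0.088], TCP at [0.158, 0.605, 0.231] pointing down, gripper open.
Joint ranges: [-2.6, 2.6], [-0.5, 2.12], [-1.47, 1.34], [0.16, 2.42], [-1.27, 4.41], [0.06, 2.06], [-2.6, 2.6]. Speed limits (rad/s): [2.22, 2.22, 2.79, 2.79, 3.14, 3.14, 3.14].

INTERFACE

Orientations are given as a unit quaternion [x, y, z, w].
In Python, from workcell import manip gives the robot as it stands.
- The arm moves only by the shell command python3 -m jog 'ROWS' [FORCE]. ROWS is a JSON object of lists of equal length, an entry for each row: "offset": the shift along the world's x, y, z in m, a list of three; "yaw": the turn about the world's z in degrees; "jaw": the closure, from 0 (fully open) to 1 (shut). A call has 1 to 20 rows; each row shifts and turns the commanded pose from where the row before left it; what a row does not reach is not made up. A row lasts 1/12 s, in which the tool goes at most 41.7 mm and 7.16 degrees, less where a joint would pass 70% of its speed; a pose out of reach is approached as far as the arm can. A call is refused whole if a number of a shift passes 0.0417 or a number of a turn 7.16, either way. A call with a gripper value outside its range is refused whole. The fingers move at their own pace and stop on an object; FORCE is the grip in N (left out, the last holds). Time passes only in rows, so rows that do not move let the fingers close. It gives the time, the measured TCP pose, the force, the opening and the grip force at its end, in the units of the state.
- manip.get_obs(): the state, without advancing time (a new reading comes with each control period).
- manip.camera(name): name is "scene" or "top" or "wrist"; returns a dict with "frame" (384x512x3 uint8, red, green, blue), "camera_matrix" (3x3 intrinsics, pixels), "eye" and "attitude" of the camera in the world; the wrist camera has in their place "hand_eye" (4x4, takes a point from camera to tool coordinates, whose origin is the TCP and whose axes are the flange's). Camera axes: x right, y up, looking along -z (the intrinsics and any distortion apply to the point x, -y, -z); pixel columns grow to the right and rows downward; lengths in m; the calibration is good to about 2 mm. A picture is of the moment at which its call begins: read the wrist's pose just before it. There is no depth.
- manip.hand_in(): hands the job in; it is judged then, once.
Trained networks look in a picture, given as the dict that the camera call returned (one of the last four; its "shot" number tells which), for a name from the list of things; names that differ only in an ending like _2 or _b are one class to them, and where a whole thing is asked for, a point or a joint stands for the part that bears it (a point fixed in the world has none). Each returns a list of dicts, best first, with "score" (0 to 1); they miss things now and then, are a little off and sometimes report something else, mostly with a low value. They report only what shows in the picture. A call takes as long as a camera call.
- manip.masks_of(picture, name): "region" (384x512 bool, what is visible of it).
- manip.tip_of(picture, name): "at" ([x, y, z] in m, in world coordinates, good to about 4 mm: a listed point, or the origin of a listed thing).
The state is a dict: "clock": time; "joint_pos": joint angles; "joint_velocities": joint speeds; "tau": joint torques, N m; "position": TCP position; "ee_rot": TCP orientation; "ft_force": force on the tool from outside, world axes, zero at the start; "torque": the same for the moment, N m; "grip_width": opening from 0.0 (shut) to 1.0 (fully open); "grasp_force": force on a finger pad.
Only numpy, scipy, OpenCV 4.12 (cv2) and the standard library are available. Lean on these libraries where they do the work, as an engineer would, in place of code of your own. Each camera call takes 0.05 s, during which the arm holds its last target. There are 200 camera calls.

## Working session

There is one attempt and no reset: what is moved stays moved. The work goes in short steps, Python scripts to look and compute and a shell command to move; the robot and the scene stay as the last step left them, time stands still between calls to the robot, and variables do not carry over. Pictures are saved under pics/ and viewed, at most 10 in all, crops included, and the job is handed in when it is done.

```bash
mkdir -p pics
cat > h.py <<'E'
from workcell import manip
import numpy as np, cv2
def shot(n,fn=None):
    p=manip.camera(n)
    if fn: cv2.imwrite('pics/'+fn,cv2.cvtColor(p['frame'],cv2.COLOR_RGB2BGR))
    return p
E
python3 - <<'E'
from h import *
o=manip.get_obs(); print({k:np.round(v,3).tolist() for k,v in o.items()})
for c in ['top','scene']:
    p=shot(c,c+'0.png'); print(c,np.round(p['eye'],3).tolist(),np.round(p['attitude'],3).tolist(),p['camera_matrix'],[k for k in p])
    for n in ['cradle','tile','mark1','mark2','mark3','mark4','mark5','yellow','cube_tile','cylinder_a','jar','scale']:
        print(n,[(np.round(r['at'],3).tolist(),round(r['score'],2)) for r in manip.tip_of(p,n)[:2]])
print(manip.get_obs()['clock'])
E
```

```text
{'clock': 0.0, 'joint_pos': [-1.339, 0.333, -0.065, 1.461, 0.022, 1.35, -0.089], 'joint_velocities': [0.002, -0.003, -0.0, 0.001, -0.001, 0.001, 0.002], 'tau': [0.0, -62.547, 0.049, -39.159, 0.016, 0.01, -0.0], 'position': [0.157, 0.604, 0.231], 'ee_rot': [0.127, 0.992, -0.001, -0.0], 'ft_force': [-0.432, 0.609, 0.588], 'torque': [-0.008, -0.002, -0.038], 'grasp_force': 0.0, 'grip_width': 1.0}
top [0.443, -0.005, 1.193] [-0.047, 0.047, 0.707, -0.704] [[382.09710372   0.         250.59659596]
 [  0.         382.09710372 194.90985101]
 [  0.           0.           1.        ]] ['frame', 'camera_matrix', 'eye', 'attitude', 'shot']
cradle []
tile [([0.535, -0.202, 0.041], 0.59)]
mark1 [([0.545, 0.246, 0.067], 0.73), ([0.564, -0.297, 0.057], 0.56)]
mark2 [([0.545, 0.246, 0.067], 0.73), ([0.564, -0.297, 0.057], 0.56)]
mark3 [([0.545, 0.246, 0.067], 0.73), ([0.564, -0.297, 0.057], 0.56)]
mark4 [([0.545, 0.246, 0.067], 0.73), ([0.564, -0.297, 0.057], 0.56)]
mark5 [([0.545, 0.246, 0.067], 0.73), ([0.564, -0.297, 0.057], 0.56)]
yellow [([0.49, -0.169, 0.059], 0.58)]
cube_tile [([0.495, -0.311,
[... 160 characters left out ...]
scale [([0.543, 0.223, -0.001], 0.65), ([0.398, -0.474, -0.005], 0.44)]
scene [1.445, -0.06, 1.181] [0.239, 0.221, 0.655, 0.682] [[430.64975506   0.         248.34637529]
 [  0.         430.64975506 188.52898111]
 [  0.           0.           1.        ]] ['frame', 'camera_matrix', 'eye', 'attitude', 'shot']
cradle [([0.532, -0.203, 0.002], 0.92)]
tile [([0.536, -0.207, 0.042], 0.79)]
mark1 []
mark2 []
mark3 []
mark4 []
mark5 []
yellow [([0.488, -0.164, 0.059], 0.66)]
cube_tile [([0.493, -0.303, 0.056], 0.66)]
cylinder_a [([0.769, 0.131, 0.002], 0.93), ([0.78, -0.128, 0.002], 0.73)]
jar [([0.592, -0.502, -0.002], 0.69)]
scale [([0.592, -0.502, 0.002], 0.64), ([0.538, 0.221, 0.006], 0.6)]
1.3
```

View top.

View pics/top0.png

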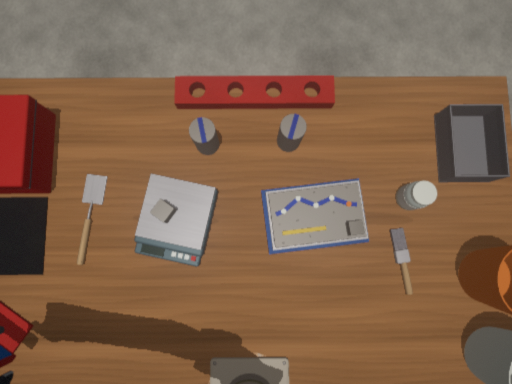

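View pics/scene0.png

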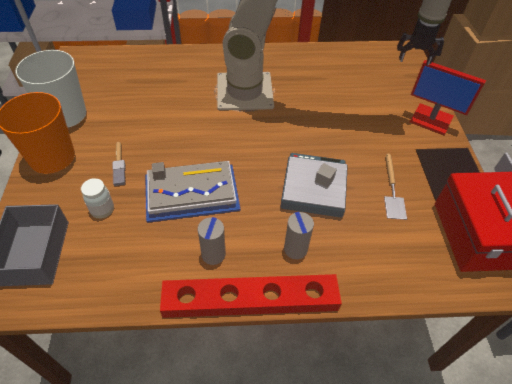

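The top view shows the tile at about px (315,215). Its orange mark is at (349,203), on the right (−y), and the strip runs left on the side away from the robot. The yellow strip at (305,231) and the cube at (355,228) are on the robot's side. In the scene view, the tile is at (190,190) and the cylinders and jar stand clear of it.

```bash
cat >> h.py <<'E'
from scipy.spatial.transform import Rotation as R
from scipy.optimize import least_squares
M=np.array([[20,-98],[45,-50],[28,0],[55,50],[22,98]])/1000
def proj(P,p,eye,A):
    c=(np.atleast_2d(P)-eye)@A; v=c*[1,-1,-1]; v=v/v[:,2:]
    return (v@p['camera_matrix'].T)[:,:2]
def marks(s,z=.059):
    c,n=np.cos(s[2]),np.sin(s[2]); q=M@np.array([[c,n],[-n,c]])+s[:2]
    return np.c_[q,np.full(5,z)]
def blobs(p,pred,rad):
    f=cv2.cvtColor(p['frame'],cv2.COLOR_RGB2HSV).astype(int); out=[]
    yy,xx=np.mgrid[:384,:512]
    for i,(u,v) in enumerate(pred):
        w=np.hypot(xx-u,yy-v)<rad
        H,S,V=f[...,0],f[...,1],f[...,2]
        m=(w&((H<20)|(H>172))&(S>140)&(V>120)) if i==0 else (w&(S<45)&(V>190))
        k,l,st,ce=cv2.connectedComponentsWithStats(m.astype('uint8'))
        if k<2: out.append([np.nan]*2+[0]); continue
        j=1+np.argmax(st[1:,4]); out.append([*ce[j],st[j,4]])
    return np.array(out)
E
python3 - <<'E'
from h import *
D=[]
s=[.535,-.205,.08]
for c,rad in [('top',9),('scene',9)]:
    p=shot(c); A=R.from_quat(p['attitude']).as_matrix()
    pr=proj(marks(s),p,p['eye'],A); b=blobs(p,pr,rad); print(c,np.round(pr).tolist(),np.round(b,1).tolist())
    D.append((p,A,b))
def res(x): return np.concatenate([np.nan_to_num(proj(marks(x[:3],x[3]),p,p['eye'],A)-b[:,:2]).ravel() for p,A,b in D])
r=least_squares(res,s+[.059],loss='soft_l1'); print(r.x.round(4),r.fun.round(1))
print(marks(r.x[:3]).round(3).tolist())
E
```

```text
top [[350.0, 205.0], [333.0, 198.0], [317.0, 205.0], [299.0, 197.0], [284.0, 210.0]] [[348.4, 203.6, 13.0], [331.4, 197.4, 13.0], [315.5, 204.8, 13.0], [297.6, 197.9, 11.0], [283.3, 210.9, 14.0]]
scene [[159.0, 190.0], [174.0, 194.0], [189.0, 189.0], [205.0, 194.0], [219.0, 185.0]] [[160.4, 190.4, 15.0], [175.4, 194.5, 17.0], [190.4, 188.4, 15.0], [206.5, 193.2, 13.0], [219.5, 183.5, 14.0]]
[ 0.5351 -0.2022  0.1177  0.06  ] [-0.  -0.1 -0.2 -0.1 -0.1  0.1 -0.1  0.1 -0.2  0.  -0.2 -0.2 -0.  -0.1
 -0.2  0.1 -0.3 -0.   0.1  0.1]
[[0.566, -0.297, 0.059], [0.586, -0.247, 0.059], [0.563, -0.199, 0.059], [0.584, -0.146, 0.059], [0.545, -0.102, 0.059]]
```

```bash
python3 -m jog '{"offset":[[0.03,-0.02,0.02],[0.035,-0.02,0],[0.035,-0.02,0],[0.035,-0.02,0],[0.035,-0.02,0],[0.035,-0.02,0],[0.035,-0.02,0],[0.03,-0.025,0],[0.02,-0.03,0],[0.015,-0.035,0],[0.01,-0.04,0],[0,-0.04,0],[0,-0.04,0],[0,-0.04,0],[0,-0.04,0],[0,-0.04,0],[0,-0.04,0],[0,-0.04,0],[0,-0.04,0],[0,-0.04,0]],"yaw":[-4,-4,-4,-4,-4,-4,-4,-4,-4,-4,-4,-4,-4,-4,-4,-4,-3,-3,0,0],"jaw":[1,1,1,1,1,1,1,1,1,1,1,1,1,1,1,1,1,1,1,1]}' 20; ls pics
```

```text
clock: 3.07
position: [0.4721, -0.027, 0.2516]
ee_rot: [0.673, 0.74, 0.001, 0.0]
ft_force: [0.4, -0.5, -0.5]
grip_width: 0.001
grasp_force: 0.0
scene0.png
top0.png
```

The two-view fit leaves residuals of at most 0.3 px. It gives a mark height of 60 mm against 59 mm in the text, which agrees. Next I move above mark1 and check with the wrist camera.

```bash
python3 -m jog '{"offset":[[0.012,-0.034,0],[0.012,-0.034,0],[0.012,-0.034,0],[0.012,-0.034,0],[0.012,-0.034,0],[0.012,-0.034,0],[0.011,-0.033,-0.02],[0.011,-0.033,-0.03],[0,0,-0.03],[0,0,-0.02],[0,0,0],[0,0,0]],"yaw":[1.2,0,0,0,0,0,0,0,0,0,0,0],"jaw":[1,1,1,1,1,1,1,1,1,1,1,1]}'
python3 - <<'E'
from h import *
o=manip.get_obs(); p=shot('wrist','w1.png'); T=np.eye(4);T[:3,:3]=R.from_quat(o['ee_rot']).as_matrix();T[:3,3]=o['position']
T=T@p['hand_eye']; s=[.5351,-.2022,.1177]
pr=proj(marks(s),p,T[:3,3],T[:3,:3]); b=blobs(p,pr,30); print(pr.round(),b.round())
print(o['position'],o['ft_force'],T[:3,3].round(3),o['clock'])
E
```

```text
clock: 4.07
position: [0.5652, -0.2917, 0.1538]
ee_rot: [0.665, 0.747, -0.0, -0.001]
ft_force: [-0.4, -0.5, 1.9]
grip_width: 0.001
grasp_force: 0.0
[[257. 204.]
 [290. 143.]
 [268.  71.]
 [309.  -9.]
 [259. -97.]] [[ 258.  205.  300.]
 [ 307.  128.  432.]
 [ 267.   68. 1761.]
 [ 320.    8.  458.]
 [  nan   nan    0.]]
[ 0.56522807 -0.29168979  0.15381521] [-0.44964336 -0.51938289  1.94268589] [ 0.558 -0.224  0.296] 4.0667
```

View pics/w1.png

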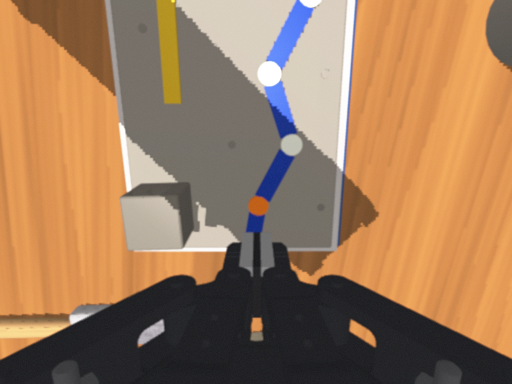

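The wrist view agrees with the fit. The orange mark is at (258,205) against a predicted (257,204), and marks 2 and 3 are at (290,144) and (269,73). I lower to just above mark1.

```bash
python3 -m jog '{"offset":[[0.001,-0.005,-0.02],[0,0,-0.03],[0,0,-0.025],[0,0,-0.012],[0,0,0],[0,0,0]],"yaw":[0,0,0,0,0,0],"jaw":[1,1,1,1,1,1]}'; python3 -m jog '{"offset":[[0,0,0]],"yaw":[0],"jaw":[1]}'
```

```text
clock: 4.62
position: [0.5673, -0.2972, 0.0688]
ee_rot: [0.665, 0.747, 0.0, 0.001]
ft_force: [-0.1, -0.7, 1.9]
grip_width: 0.0
grasp_force: 0.0
clock: 4.7
position: [0.5678, -0.2977, 0.0695]
ee_rot: [0.665, 0.747, 0.001, 0.002]
ft_force: [-0.4, -0.4, -0.3]
grip_width: -0.001
grasp_force: 0.0
```

```bash
python3 -m jog '{"offset":[[0,0,-0.003],[0,0,-0.003],[0,0,-0.002],[0,0,-0.002],[0,0,0]],"yaw":[0,0,0,0,0],"jaw":[1,1,1,1,1]}'; python3 -m jog '{"offset":[[0,0,-0.001],[0,0,-0.001],[0,0,0]],"yaw":[0,0,0],"jaw":[1,1,1]}';  python3 -m jog '{"offset":[[0,0,-0.001],[0,0,0]],"yaw":[0,0],"jaw":[1,1]}'
```

```text
clock: 5.12
position: [0.5668, -0.2971, 0.0574]
ee_rot: [0.665, 0.747, 0.0, 0.0]
ft_force: [-0.5, 1.3, 7.1]
grip_width: 0.002
grasp_force: 3.1
clock: 5.37
position: [0.5668, -0.2971, 0.0558]
ee_rot: [0.665, 0.747, 0.0, 0.0]
ft_force: [-2.1, 2.8, 7.8]
grip_width: -0.002
grasp_force: 4.1
clock: 5.53
position: [0.5668, -0.2972, 0.055]
ee_rot: [0.665, 0.747, 0.0, 0.0]
ft_force: [-2.5, 1.8, 8.9]
grip_width: -0.003
grasp_force: 4.6
```

Contact on mark1 at about 9 N, with the platform sunk about 4 mm, so there is margin both ways. I slide to mark2.

```bash
python3 -m jog '{"offset":[[0.0019,0.005,0],[0.0019,0.005,0],[0.0019,0.005,0],[0.0019,0.005,0],[0.0019,0.005,0]],"yaw":[0,0,0,0,0],"jaw":[1,1,1,1,1]}'; python3 -m jog '{"offset":[[0.0019,0.005,0],[0.0019,0.005,0],[0.0019,0.005,0],[0.0019,0.005,0],[0.0019,0.005,0],[0,0,0]],"yaw":[0,0,0,0,0,0],"jaw":[1,1,1,1,1,1]}'
```

```text
clock: 5.95
position: [0.576, -0.2749, 0.0556]
ee_rot: [0.666, 0.746, -0.001, 0.002]
ft_force: [-1.8, -5.7, 8.1]
grip_width: -0.003
grasp_force: 4.2
clock: 6.45
position: [0.5861, -0.2485, 0.0554]
ee_rot: [0.665, 0.746, -0.0, 0.002]
ft_force: [-0.6, -2.9, 8.8]
grip_width: 0.003
grasp_force: 4.3
```

```bash
python3 -m jog '{"offset":[[-0.0023,0.005,0],[-0.0023,0.005,0],[-0.0023,0.005,0],[-0.0023,0.005,0],[-0.0023,0.005,0]],"yaw":[0,0,0,0,0],"jaw":[1,1,1,1,1]}'; python3 -m jog '{"offset":[[-0.0023,0.005,0],[-0.0023,0.005,0],[-0.0023,0.005,0],[-0.0023,0.005,0],[-0.0023,0.005,0],[0,0,0]],"yaw":[0,0,0,0,0,0],"jaw":[1,1,1,1,1,1]}'
```

```text
clock: 6.87
position: [0.5756, -0.2244, 0.056]
ee_rot: [0.666, 0.746, 0.0, 0.003]
ft_force: [3.1, -5.6, 7.6]
grip_width: -0.003
grasp_force: 4.0
clock: 7.37
position: [0.5639, -0.1982, 0.0558]
ee_rot: [0.665, 0.747, 0.001, 0.002]
ft_force: [1.3, -2.7, 7.9]
grip_width: -0.004
grasp_force: 4.2
```

Next mark4 at (0.584, −0.146), a shift of (0.020, 0.052).

```bash
python3 -m jog '{"offset":[[0.002,0.0052,-0.0005],[0.002,0.0052,0],[0.002,0.0052,0],[0.002,0.0052,0],[0.002,0.0052,0]],"yaw":[0,0,0,0,0],"jaw":[1,1,1,1,1]}'; python3 -m jog '{"offset":[[0.002,0.0052,0],[0.002,0.0052,0],[0.002,0.0052,0],[0.002,0.0052,0],[0.002,0.0052,0],[0,0,0]],"yaw":[0,0,0,0,0,0],"jaw":[1,1,1,1,1,1]}'
```

```text
clock: 7.78
position: [0.5727, -0.1738, 0.055]
ee_rot: [0.666, 0.746, -0.001, 0.002]
ft_force: [-2.5, -6.8, 9.1]
grip_width: 0.0
grasp_force: 4.6
clock: 8.28
position: [0.5833, -0.1464, 0.0548]
ee_rot: [0.665, 0.746, -0.0, 0.001]
ft_force: [-0.4, -2.5, 8.8]
grip_width: -0.001
grasp_force: 4.7
```

Next mark5 at (0.545, −0.102), a shift of (−0.038, 0.044).

```bash
python3 -m jog '{"offset":[[-0.0038,0.0044,0],[-0.0038,0.0044,0],[-0.0038,0.0044,0],[-0.0038,0.0044,0],[-0.0038,0.0044,0]],"yaw":[0,0,0,0,0],"jaw":[1,1,1,1,1]}'; python3 -m jog '{"offset":[[-0.0038,0.0044,0],[-0.0038,0.0044,0],[-0.0038,0.0044,0],[-0.0038,0.0044,0],[-0.0038,0.0044,0],[0,0,0],[0,0,0]],"yaw":[0,0,0,0,0,0,0],"jaw":[1,1,1,1,1,1,1]}'
```

```text
clock: 8.7
position: [0.5658, -0.1249, 0.0556]
ee_rot: [0.666, 0.746, 0.001, 0.003]
ft_force: [3.8, -4.4, 8.6]
grip_width: 0.0
grasp_force: 4.2
clock: 9.28
position: [0.5463, -0.1019, 0.0553]
ee_rot: [0.665, 0.746, 0.001, 0.002]
ft_force: [1.7, -0.7, 8.5]
grip_width: -0.001
grasp_force: 4.4
```

Mark5 touched. I run a little further to the strip's end, then lift gently and rise clear.

```bash
python3 -m jog '{"offset":[[-0.001,0.004,0],[-0.001,0.004,0],[-0.001,0.004,0],[0,0,0],[0,0,0.001],[0,0,0.001],[0,0,0.001],[0,0,0.001],[0,0,0.001],[0,0,0.002],[0,0,0.01],[0,0,0.025],[0,0,0.035],[0,0,0.035],[0,0,0.035],[0,0,0.025],[0,0,0],[0,0,0],[0,0,0],[0,0,0]],"yaw":[0,0,0,0,0,0,0,0,0,0,0,0,0,0,0,0,0,0,0,0],"jaw":[1,1,1,1,1,1,1,1,1,1,1,1,1,1,1,1,1,1,1,1]}'
python3 - <<'E'
from h import *
D=[];s=[.535,-.202,.1177]
p=shot('scene','s2.png'); A=R.from_quat(p['attitude']).as_matrix()
b=blobs(p,proj(marks(s),p,p['eye'],A),9); print(b.round(1).tolist())
E
```

```text
clock: 10.95
position: [0.5407, -0.0888, 0.2245]
ee_rot: [0.665, 0.747, -0.001, -0.001]
ft_force: [0.8, -0.7, 0.1]
grip_width: 0.003
grasp_force: 0.0
[[160.4, 190.4, 15.0], [175.2, 194.4, 16.0], [190.4, 188.4, 15.0], [nan, nan, 0.0], [nan, nan, 0.0]]
```

View pics/s2.png

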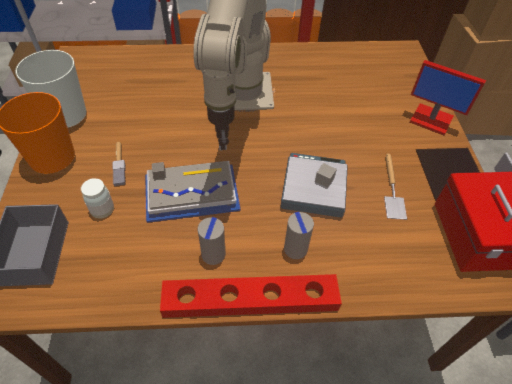

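The hand is clear above the tile. Marks 1–3 are within 0.2 px of their starting pixels, and the cube and the other items look unmoved. Handing in.

```bash
python3 -c "
from workcell import manip; print(manip.hand_in())"
```

```text
the job is handed in; nothing more can be done
None
```

I ran the fingertips along the blue strip from the orange mark over all four white marks, keeping contact at about 8–9 N (platform sunk about 4 mm by my estimate), and handed the job in at about 11 s with the hand clear above; the hand-in gave no verdict, but the last picture shows the tile and bystanders in place.

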